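# Engage the green feed on the bottle feed table

## Task

The bottle feed table was loaded with its gear lever in the free slot and shall now be put into the feed for these bottles, the slot with the green dot. Press the red stop mushroom fully in first, so that the drive cannot start; then push the gear lever by its knob, without gripping it, out of the free slot, across the gate and fully home into the slot with the green dot, not entering a slot with another dot on the way. Leave the bottles and the other things on the worktop standing where they are.

Things in the scene. Friction and masses are not known exactly. Their poses are not given: they have to be found in the camera images.
- feeder: bottle feed table, bolted down: blue gearbox 190 x 175 mm, 106 mm high; grey motor behind it (top 138 mm high); on its right a steel turntable with bottles, 280 mm across, 74 mm high, centre 270 mm to -y, rail 130 mm high round its outer side. Origin on the worktop straight below the gate's centre; x points away from the front with the brass sight glass, y to the left along the machine, z up
- gate (a point): centre of the aluminium gate plate's top, 112 mm above the worktop, axes as feeder; plate 114 (x) x 130 (y) mm. A neutral channel along y through this point joins three lanes along x: the middle one has only a near (-x) slot, the free slot without a dot; the left and right ones have a near and a far slot. Lanes 25.6 mm apart, channels 14 mm wide with rounded corners
- gear_shift (a joint): lean of the gear lever along the feeder's x (rad): 0 = in the neutral channel, +0.23 = fully home at the far (+x) end of a lane, -0.23 = fully home at the near end; both end stops. Starts in the free slot between -0.23 and -0.17. About 3 N at the knob moves it; it stays where it is left
- gear_cross (a joint): lean of the gear lever along the feeder's y (rad): 0 = middle lane, +0.27 = left lane (+y), -0.27 = right lane (-y), both at end stops. It changes lane only along the neutral channel (gear_shift within about 0.03 of 0). About 2.5 N at the knob moves it; it stays where it is left
- gear_knob (a point): centre of the black ball knob, 40 mm across, on the gear lever, a 10 mm steel rod. The lever tilts about a point 17 mm above the feeder's origin and 200 mm below the knob's centre: upright, the knob's centre is 217 mm over the worktop, and up to 12 mm lower leaning. From the gate's centre it is 53 mm left or right in the outer lanes and about 46 mm near or far when home; play about 4 mm
- gear_stem (a point): point on the lever's rod at the height of the gate plate (95 mm above its pivot): shows which slot the lever stands in; fully home in a dotted slot it is about 20 mm, level, from the centre of that slot's dot
- stop_button (a joint): travel of the red stop mushroom (m): 0 = out, 0.007 = fully in. About 5 N pushes it; it has no spring and stays where it is pushed to
- stop_top (a point): centre of the top of the red stop mushroom, 40 mm across, 82 mm above the worktop when out; it is pressed straight down
- stop_box: yellow stop station 72 x 72 x 55 mm, screwed to the worktop left of the feeder, with the red mushroom button on top in a black collar; origin at the centre of its underside
- dot_green: green enamel dot, 20 mm across, 1.5 mm high, on the gate plate beside the outer end of one of the four outer slots (43 mm near or far of the gate's centre, 25.6 mm left or right); it marks that slot. Which dot marks which slot differs from machine to machine. Origin at the centre of its underside
- dot_blue: blue enamel dot, 20 mm across, 1.5 mm high, on the gate plate beside the outer end of one of the four outer slots (43 mm near or far of the gate's centre, 25.6 mm left or right); it marks that slot. Which dot marks which slot differs from machine to machine. Origin at the centre of its underside
- dot_yellow: yellow enamel dot, 20 mm across, 1.5 mm high, on the gate plate beside the outer end of one of the four outer slots (43 mm near or far of the gate's centre, 25.6 mm left or right); it marks that slot. Which dot marks which slot differs from machine to machine. Origin at the centre of its underside
- dot_white: white enamel dot, 20 mm across, 1.5 mm high, on the gate plate beside the outer end of one of the four outer slots (43 mm near or far of the gate's centre, 25.6 mm left or right); it marks that slot. Which dot marks which slot differs from machine to machine. Origin at the centre of its underside
- sauce_a: full glass sauce bottle, brown with black cap, 58 mm across, 188 mm tall, about 0.5 kg, standing on the turntable; origin at the centre of its underside
- sauce_b: full glass sauce bottle, brown with black cap, 58 mm across, 188 mm tall, about 0.5 kg, standing on the turntable; origin at the centre of its underside
- sauce_c: full glass sauce bottle, brown with black cap, 58 mm across, 188 mm tall, about 0.5 kg, standing on the turntable; origin at the centre of its underside
- sauce_d: full glass sauce bottle, brown with black cap, 58 mm across, 188 mm tall, about 0.5 kg, standing on the worktop beyond the stop box; origin at the centre of its underside
- sauce_e: full glass sauce bottle, brown with black cap, 58 mm across, 188 mm tall, about 0.5 kg, standing on the worktop right of the turntable; origin at the centre of its underside
- water: clear water bottle with white cap, 64 mm across, 206 mm tall, standing at the right of the worktop; origin at the centre of its underside
- labeller: dark blue hand labeller, about 190 x 50 x 111 mm, standing on its base on the left of the worktop; origin under its reel
- cap_tub: white open tub of black caps, 96 mm across, 75 mm tall, on the left of the worktop; origin at the centre of its underside
Not all that is in view belongs to the job. Of the things that look like the stop_box, the middle-sized one is meant.

How it is judged:
By the outcome, as a careful person would: the job done as asked, in the order asked, and still so for the second after the job is handed in, with the robot touching nothing.
It also fails if it takes over 58 s, if anything falls off the work surface, if the arm or the gripper's body presses on something with over 40 N, if the wrist force passes 120 N, or if a joint passes its speed limit or range.

## Robot

A 6-joint arm with a two-finger parallel gripper is mounted at the origin on the work surface. World frame = base frame: x ahead of the robot, y to its left, z up, the work surface at z = 0. Lengths are in mm, angles in rad, forces in N, time in s.
With the tool pointing down it reaches from about 325 to 875 mm from the base axis. Payload 4.4 kg.
Tool frame: the origin (TCP) lies on the centre line of the jaws, within the pads' length; the fingertips stand ahead of it and the grasp point (between the pads) lies 6 mm ahead of it (ctrl.tcp_to_tips is the z of the fingertips in the tool frame, in mm); z points along the fingers, y is the line along which they close (so a half turn about z gives the same grasp; the last joint's range is limited). The gripper opens to 85 mm and grips with 20 to 120 N. Pads are 22 mm wide; open, the fingers measure 114 mm over their backs; the gripper's body (76 mm by 85 mm) begins 54 mm behind the grasp point. The pads swing forward as they close: fully open they stand 13 mm farther back than shut.
Start: joints at [-1.415, 0.207, 1.542, -0, 1.393, -0.15], TCP at [173.643, -548.157, 256.282] pointing down, gripper open.
Joint ranges: [-2.73, 2.73], [-0.86, 2.22], [0.23, 2.46], [-1.11, 4.25], [0.08, 2.63], [-2.82, 2.82]. Speed limits (rad/s): [2.79, 2.79, 3.14, 3.14, 3.14, 3.14].

## Interface

Orientations are given as a 3x3 rotation matrix whose columns are the frame's x, y, z axes.
In Python, from plant import ctrl, sensors, optics gives the robot as it stands. Calls block until the motion is done:
- ctrl.move_ptp(position, orientation): joint-space move of the TCP to a pose.
- ctrl.move_l(position, rot=None, vel=150, threshold=None): straight line of the TCP; rot=None keeps the orientation; vel is the mean speed in mm/s. With threshold (N) it stops when the force on the tool has changed by that much, and returns True; else False.
- ctrl.set_joints(angles): joint-space move.
- ctrl.gripper_to(opening, force=None): finger opening in mm; force is the grip in N (None keeps the last); returns when the fingers have stopped.
- ctrl.hold(seconds).
- ctrl.solve_ik(position, orientation): joint angles nearest the present ones, or None.
- sensors.read_state(): the state.
- optics.grab_frame(name): name is "scene" or "top" or "wrist"; returns (picture, depth): 400x640x3 uint8, red, green, blue; 400x640 float32, mm along the optical axis (not along the pixel's ray), 0 where there is no reading.
- optics.camera_params(name): a dict with "mtx" (3x3 intrinsics, pixels), "R" (3x3) and "t" (3): a world point X has camera coordinates R X + t; the wrist camera has in their place "T_tool_cam" (4x4, takes a point from camera to tool coordinates, whose origin is the TCP and whose axes are the flange's). Camera axes: x right, y down, z forward; pixel columns grow to the right and rows downward; lengths in mm; the calibration is good to about 2 mm. A picture is of the moment at which its call begins: read the wrist's pose just before it. camera_params takes no time and is no camera call.
A pose or a line that the arm cannot do raises ctrl.MotionError and nothing moves.
- ctrl.finish_job(): hands the job in; it is judged then, once.
The state is a dict: "t": time; "q": joint angles; "qvel": joint speeds; "tau": joint torques, N m; "eef_pos": TCP position; "eef_rot": TCP orientation; "force": force on the tool from outside, world axes, zero at the start; "wrist_torque": the same for the moment, N m; "grip_width": finger opening in mm; "grasp_force": force on a finger pad.
Only numpy, scipy, OpenCV 4.12 (cv2) and the standard library are available. Lean on these libraries where they do the work, as an engineer would, in place of code of your own. Each camera call takes 0.05 s, during which the arm holds its last target. There are 200 camera calls.

## Working session

There is one attempt and no reset: what is moved stays moved. The work goes in short steps, each a Python script; the robot and the scene stay as the last script left them, time stands still between calls to the robot, and variables do not carry over. Pictures are saved under pics/ and viewed, at most 10 in all, crops included, and the job is handed in when it is done.

```bash
mkdir -p pics
cat > h.py <<'E'
import numpy as np, cv2
from plant import ctrl, sensors, optics
def grab(n):
    s=sensors.read_state(); im,d=optics.grab_frame(n); p=optics.camera_params(n)
    K=np.array(p["mtx"])
    if n=="wrist":
        T=np.array(p["T_tool_cam"]); Rt=np.array(s["eef_rot"]); 
        Rw=Rt@T[:3,:3]; tw=Rt@T[:3,3]+np.array(s["eef_pos"])
    else:
        R=np.array(p["R"]); Rw=R.T; tw=-R.T@np.array(p["t"])
    return im,d,K,Rw,tw
def cloud(d,K,Rw,tw):
    v,u=np.mgrid[:d.shape[0],:d.shape[1]]
    r=np.stack([(u-K[0,2])/K[0,0],(v-K[1,2])/K[1,1],np.ones(d.shape)],-1)*d[...,None]
    return r@Rw.T+tw
def save(n,im): cv2.imwrite("pics/"+n+".png",im[...,::-1])
E
python3 - <<'E'
from h import *
for n in("top","scene"):
    im,d,K,R,t=grab(n); save(n,im); np.savez("/tmp/"+n,im=im,P=cloud(d,K,R,t),d=d); print(n,t,R[:,2],K[0,0])
E
```

```text
top [ 337.69711101  -46.92668809 1735.99202162] [ 0.07896568  0.00276802 -0.99687349] 489.0099784100598
scene [1247.10086288 -886.58835875  925.77787071] [-0.55765972  0.60591182 -0.56735043] 374.916414452774
```

View pics/top.png

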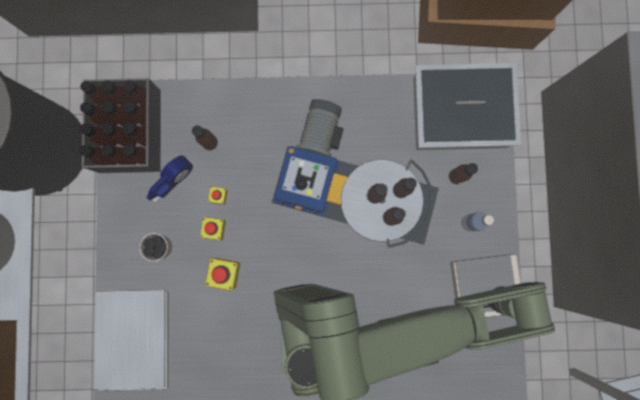

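View pics/scene.png

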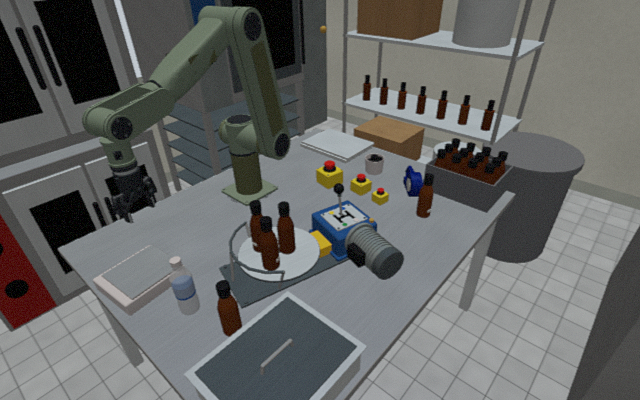

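Three stop-box lookalikes in the top view: (217,195) small, (212,229) medium, (222,274) large. The middle-sized one at (212,229) fits: about 21 px ≈ 72 mm. I'll confirm it in a crop and measure the gate.

Run:
```python
from h import *
z=np.load("/tmp/top.npz"); im,P=z["im"],z["P"]
save("crop",cv2.resize(im[140:300,190:350],None,fx=3.7,fy=3.7,interpolation=cv2.INTER_CUBIC))
hsv=cv2.cvtColor(im,cv2.COLOR_RGB2HSV)
def blobs(m,lo,box,zr):
    m=m&(P[...,2]>zr[0])&(P[...,2]<zr[1]); mm=np.zeros_like(m); a,b,c,e=box; mm[a:b,c:e]=m[a:b,c:e]
    n,L,s,c=cv2.connectedComponentsWithStats(mm.astype(np.uint8))
    for i in range(1,n):
        if s[i,4]>=lo: print(s[i,4],c[i].round(1),np.median(P[L==i],0).round(1),"size",np.ptp(P[L==i],0).round())
H,S,V=[hsv[...,i].astype(int) for i in range(3)]
B=(170,300,190,250)
print("red");blobs(((H<8)|(H>172))&(S>150),15,B,(20,200))
print("yellow");blobs((H>20)&(H<35)&(S>130),20,B,(20,200))
G=(140,220,270,345)
print("green");blobs((H>40)&(H<85)&(S>70),3,G,(90,140))
print("plate-ish");blobs((S<60)&(V>110),100,G,(100,125))
```

```text
red
41 [215.3 194.1] [517.9 308.5  63.6] size [22. 23. 21.]
83 [209.7 227.7] [401.2 324.   81.2] size [34. 32. 20.]
163 [218.9 274.5] [246.2 288.2 108.5] size [46. 45. 22.]
yellow
124 [217.5 195.2] [513.4 301.1  41.6] size [50. 55. 24.]
228 [212.8 228.3] [399.1 314.7  53.2] size [70. 75. 30.]
444 [222.8 273.4] [249.3 277.8  71.7] size [ 99. 103.  33.]
green
19 [315.8 167. ] [595.7 -40.6 112.4] size [14. 13. 11.]
plate-ish
1019 [305.3 176.5] [570.   -6.8 111.3] size [142. 149.  25.]
```

View pics/crop.png

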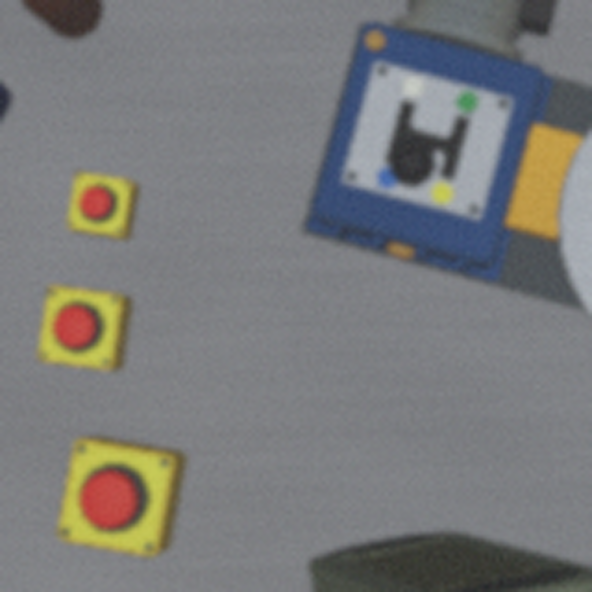

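The crop shows the medium box (button at about (401,322,82)) and the gate. White is far-left, green far-right, blue near-left and yellow near-right. I'll press the button now.

Run:
```python
from h import *
s=sensors.read_state(); tip=ctrl.tcp_to_tips; print("tip",tip); print(np.round(s["eef_rot"],3))
p=s["eef_pos"]
a=np.deg2rad(40); R=np.array([[np.cos(a),np.sin(a),0],[np.sin(a),-np.cos(a),0],[0,0,-1]])
ctrl.move_l([p[0],p[1],400],vel=250)
ctrl.move_ptp([395,315,400],R); ctrl.gripper_to(0)
ctrl.move_l([395,315,230],vel=250)
im,d,K,Rw,t=grab("wrist"); P=cloud(d,K,Rw,t); save("w1",im)
h=cv2.cvtColor(im,cv2.COLOR_RGB2HSV).astype(int)
m=((h[...,0]<8)|(h[...,0]>172))&(h[...,1]>150)&(P[...,2]>70)&(P[...,2]<95)
q=P[m]; print(m.sum(),q.min(0),q.max(0),np.median(q,0), sensors.read_state()["t"])
```

```text
tip 25.0
[[ 0.953  0.302 -0.   ]
 [ 0.302 -0.953  0.002]
 [ 0.    -0.002 -1.   ]]
1276 [383.82398273 308.92277275  74.82239991] [421.01219337 347.82021219  84.17887701] [402.94715994 329.40733341  81.82315619] 5.5917
```

Run:
```python
from h import *
tip=25
ctrl.move_l([402,327.5,82+tip+10],vel=200)
r=ctrl.move_l([402,327.5,70+tip],vel=20,threshold=28)
s=sensors.read_state(); print(r,s["eef_pos"],s["force"])
ctrl.move_l([402,327.5,230],vel=250)
im,d,K,Rw,t=grab("wrist"); P=cloud(d,K,Rw,t)
h=cv2.cvtColor(im,cv2.COLOR_RGB2HSV).astype(int)
m=((h[...,0]<8)|(h[...,0]>172))&(h[...,1]>150)&(P[...,2]>60)&(P[...,2]<95)
print("top z",np.median(P[m],0))
# above the gate
a=np.deg2rad(-12); R=np.array([[np.cos(a),np.sin(a),0],[np.sin(a),-np.cos(a),0],[0,0,-1]])
ctrl.move_l([402,250,380],vel=300)
ctrl.move_ptp([490,10,400],R)
im,d,K,Rw,t=grab("wrist"); save("w2",im); np.savez("/tmp/w2",im=im,P=cloud(d,K,Rw,t)); print(sensors.read_state()["t"])
```

```text
True [402.14950205 327.5859823   99.97901799] [-1.46179019 -0.65647112  5.77597068]
top z [413.60790048 321.91123165  73.51714244]
9.725
```

View pics/w2.png

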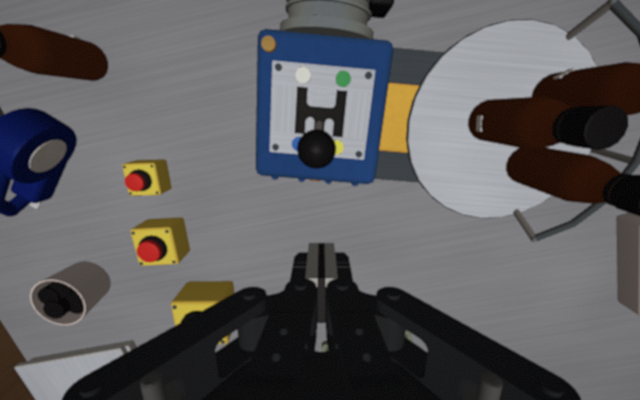

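The wrist view shows the knob at (317,148), dots white (303,75), green (343,78), blue (~297,144) and yellow (~339,147). The button is pressed in: its stop was felt at z≈75. Next I fit the gate frame.

Run:
```python
from h import *
z=np.load("/tmp/w2.npz"); im,P=z["im"],z["P"]; h=cv2.cvtColor(im,cv2.COLOR_RGB2HSV).astype(int)
g=np.zeros(im.shape[:2],bool); g[40:180,265:380]=1
pl=g&(abs(P[...,2]-113)<4)
H,S,V=h[...,0],h[...,1],h[...,2]
for n,m in dict(green=(H>40)&(H<85)&(S>70)).items():
    print(n,(pl&m).sum(),P[pl&m].mean(0))
pm=g&(abs(P[...,2]-112)<4)&(S<60)
r=cv2.minAreaRect(P[pm][:,:2].astype(np.float32)); print(r,np.median(P[pm][:,2]))
k=g&(P[...,2]>185)&(V<70); q=P[k]; 
from scipy.optimize import least_squares
f=least_squares(lambda c:np.linalg.norm(q-c,axis=1)-20,np.append(q.mean(0)[:2],205),loss="soft_l1"); print("knob",f.x,abs(f.fun).mean(),len(q))
```

```text
green 176 [595.67830285 -37.62057638 113.55566324]
((567.834228515625, 1.768829345703125), (137.76173400878906, 125.25606536865234), 73.50082397460938) 112.06657362994412
knob [531.25313645   8.19633172 244.62668583] 6.713827725829697 1141
```

Run:
```python
from h import *
from scipy.optimize import least_squares
z=np.load("/tmp/w2.npz"); im,P=z["im"],z["P"]; h=cv2.cvtColor(im,cv2.COLOR_RGB2HSV).astype(int)
H,S,V=h[...,0],h[...,1],h[...,2]
g=np.zeros(im.shape[:2],bool); g[40:180,265:380]=1
pm=(g&(abs(P[...,2]-112)<2.5)&(S<60)&(V>100)).astype(np.uint8)
pm=cv2.morphologyEx(pm,cv2.MORPH_OPEN,np.ones((5,5)))
n,L,s,c=cv2.connectedComponentsWithStats(pm); pm=L==1+s[1:,4].argmax()
r=cv2.minAreaRect(P[pm][:,:2].astype(np.float32)); print(r)
sub=np.zeros_like(g); sub[65:86,293:313]=1
print("white th",np.percentile(V[sub],[10,50,90])); w=sub&(V>np.percentile(V[pm],97))&(abs(P[...,2]-113)<5); print("white",w.sum(),np.median(P[w],0), "px",np.argwhere(w).mean(0))
for nm,m in (("blue",(H>100)&(H<125)&(S>140)&(V>130)),("yel",(H>20)&(H<35)&(S>120))):
    m=m&g; m[:,:285]=0; m[:,360:]=0; m[:130]=0; m[165:]=0; print(nm,m.sum(),np.argwhere(m).mean(0),np.median(P[m],0))
k=np.zeros_like(g);k[125:172,295:340]=1;k&=(V<70)&(P[...,2]>120);q=P[k]
print(k.sum(),np.percentile(q[:,2],[5,25,50,75,95]),np.argwhere(k).mean(0))
top=q[q[:,2]>np.percentile(q[:,2],30)]
f=least_squares(lambda c:np.linalg.norm(q-c,axis=1)-20,[530,8,207],loss="soft_l1");print(f.x,abs(f.fun).mean())
```

```text
((575.7025756835938, 44.90538024902344), (35.1262092590332, 113.78277587890625), 73.69670867919922)
white th [173.  180.5 205. ]
white 199 [610.40437017  11.36746512 113.65031991] px [ 74.54773869 302.35678392]
blue 44 [142.54545455 295.31818182] [530.40570481  40.13838739 113.48114867]
yel 100 [146.71 337.26] [514.16647299 -14.57039015 113.9095784 ]
1151 [220.61456527 225.47443868 228.905702   231.53354182 233.62086008] [148.30755864 315.88271069]
[528.46833141   9.97394986 213.79828922] 2.1011804730205514
```

```bash
cat >> h.py <<'E'
C=np.array([562.,-1.]); yaw=-.29; ex=np.array([np.cos(yaw),np.sin(yaw)]); ey=np.array([-ex[1],ex[0]])
RT=np.array([[ex[0],-ey[0],0],[ex[1],-ey[1],0],[0,0,-1]])
def F(x,y,z): return np.append(C+x*ex+y*ey,z)
def loc():
    s=sensors.read_state(); p=np.array(s["eef_pos"])[:2]-C; f=np.array(s["force"])[:2]
    return np.round([p@ex,p@ey,f@ex,f@ey,s["t"]],2)
def knob(name="wrist"):
    from scipy.optimize import least_squares
    im,d,K,Rw,t=grab(name); P=cloud(d,K,Rw,t); V=im.max(2); l=P[...,:2]-C
    k=(V<75)&(P[...,2]>190)&(P[...,2]<245)&(abs(l@ex)<80)&(abs(l@ey)<90); q=P[k]
    c=least_squares(lambda c:np.linalg.norm(q-c,axis=1)-20,np.append(q.mean(0)[:2],210),loss="soft_l1").x
    return im,np.round([(c[:2]-C)@ex,(c[:2]-C)@ey,c[2],len(q)],1)
E
python3 - <<'E'
from h import *
ctrl.move_l(F(-95,0,330),RT,vel=250)
ctrl.move_l(F(-95,0,221),vel=250)
print(loc())
r=ctrl.move_l(F(-31+2,0,221),vel=35,threshold=15); print(r,loc())
ctrl.move_l(F(-60,0,221),vel=200)
ctrl.move_l(F(-95,0,300),vel=250)
im,k=knob(); save("w3",im); print(k,loc())
E
```

```text
[-9.310e+01  2.100e-01  3.300e-01  9.000e-02  1.076e+01]
False [-29.08  -0.    -2.57  -0.35  12.79]
[-7.000e-01  6.000e-01  2.170e+02  3.202e+03] [-9.457e+01 -9.000e-02 -7.700e-01 -4.400e-01  1.364e+01]
```

View pics/w3.png

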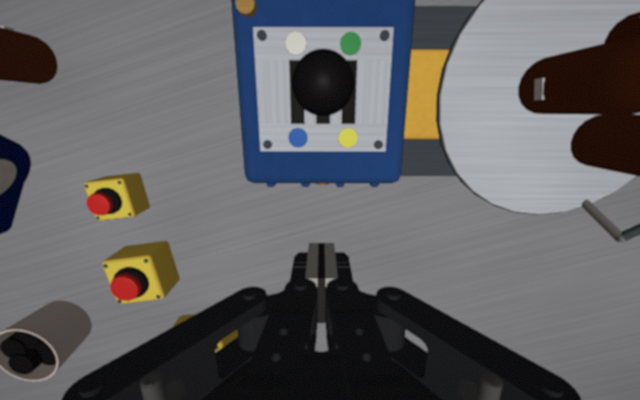

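The knob at (323,82) stands at neutral, (-0.7, 0.6) mm. Next I push it right, towards -y.

Run:
```python
from h import *
ctrl.move_l(F(-60,70,300),vel=300)
ctrl.move_l(F(-0.7,70,300),vel=250)
ctrl.move_l(F(-0.7,70,221),vel=250)
r=ctrl.move_l(F(-0.7,-26,218),vel=35,threshold=15); print(r,loc())
ctrl.move_l(F(-0.7,20,221),vel=200)
ctrl.move_l(F(-0.7,60,300),vel=250)
ctrl.move_l(F(-115,-52,300),vel=300)
im,k=knob(); save("w4",im); print(k,loc())
```

```text
False [ -1.31 -22.27   0.78  11.65  17.79]
[-8.000e-01 -5.320e+01  2.098e+02  3.417e+03] [-114.27  -51.75    0.24   -0.15   19.42]
```

View pics/w4.png

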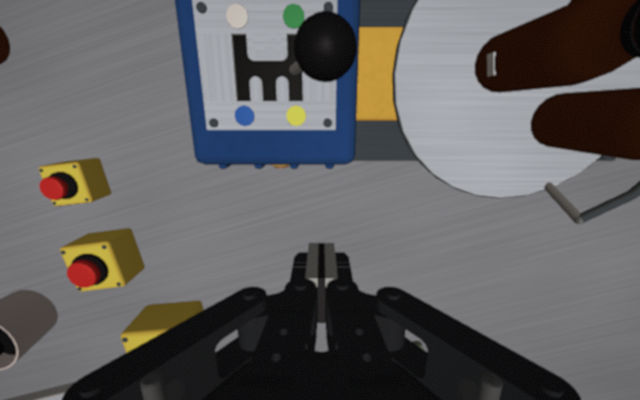

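The knob at (326,47) is in the right lane, (-0.8, -53.2) mm. Now I push it to the far end, into the green slot.

Run:
```python
from h import *
ctrl.move_l(F(-75,-53,217),vel=250)
r=ctrl.move_l(F(25,-53,213),vel=35,threshold=18); print(r,loc())
ctrl.move_l(F(-25,-53,217),vel=200)
ctrl.move_l(F(-95,-45,310),vel=300)
im,k=knob(); save("w5",im); print(k,loc())
```

```text
False [ 2.020e+01 -5.264e+01 -1.519e+01  4.000e-02  2.294e+01]
[  45.4  -51.9  204.8 2242. ] [-94.32 -45.18   0.58   0.54  23.93]
```

View pics/w5.png

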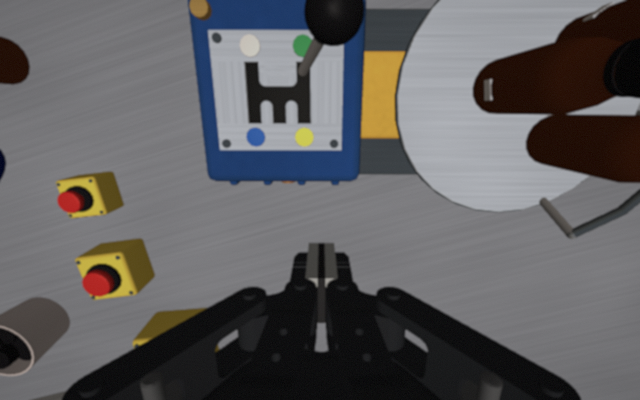

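The knob is at (45, -52) with the rod at the far end of the green slot by (303,70), and 15 N was reached at the end stop. Nothing else has moved.

```bash
python3 -c "
from h import *
print(ctrl.finish_job())"
```

```text
the job is handed in; nothing more can be done
None
```

The job is handed in at about 24 s: I pressed the red stop mushroom fully in first, then pushed the gear lever across the gate and home into the green-dot slot (far right), entering no other dotted slot and seeing nothing else moved.

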